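Hang the sample basket on the suspension balance and unlock it

ROBOT

A 7-joint arm with a two-finger parallel gripper is mounted at the origin on the work surface. World frame = base frame: x ahead of the robot, y to its left, z up, the work surface at z = 0. Lengths are in m, angles in rad, forces in N, time in s.
With the tool pointing down it reaches from about 0.4 to 0.85 m from the base axis. Payload 10.4 kg.
Tool frame: the origin (TCP) lies between the finger pads; the fingertips stand 8 mm ahead of it and the grasp point (between the pads) lies 11 mm behind it; z points along the fingers, x is the direction in which the jaws open and shut, and the axes are right-handed (so a half turn about z gives the same grasp; the last joint's range is limited). The gripper opens to 87 mm and grips with 3 to 60 N. Pads are 19 mm wide; open, the fingers measure 117 mm over their backs; the gripper's body (75 mm by 190 mm) begins 51 mm behind the grasp point.
Start: joints at [-1.319, 0.332, -0.065, 1.46, 0.022, 1.35, -0.088], TCP at [0.17, 0.602, 0.231] pointing down, gripper open.
Joint ranges: [-2.6, 2.6], [-0.5, 2.12], [-1.47, 1.34], [0.16, 2.42], [-1.27, 4.41], [0.06, 2.06], [-2.6, 2.6]. Speed limits (rad/s): [2.22, 2.22, 2.79, 2.79, 3.14, 3.14, 3.14].

INTERFACE

Orientations are given as a unit quaternion [x, y, z, w].
In Python, from bench import r, viewer gives the robot as it stands.
- The arm moves only by the tool apply_moves, never from a script. Its argument "increments" is a list of rows, each an object with "grip": the closure in counts, from 0 (fully open) to 255 (shut); "xyz": the shift along the tool's x, y, z in mm, a list of three; "rotation": the turn, a rotation vector about the tool's x, y, z in degrees, a list of three. A call has 1 to 5 rows; each row is the pose to reach, as a shift and turn from the pose measured when the call began, along the tool's axes at that moment; what a row does not reach only later rows make up. A row lasts 1/8 s, in which the tool goes at most 62.5 mm and 10.7 degrees, less where a joint would pass 70% of its speed; a pose out of reach is approached as far as the arm can. A call with a gripper value outside its range is refused whole. The fingers move at their own pace and stop on an object; "squeeze" is the grip in N (left out, the last holds). Time passes only in rows, so rows that repeat a pose let the fingers close. It gives the time, the measured TCP pose, the force and the opening at its end, in the units of the state.
- r.read_state(): the state, without advancing time (a new reading comes with each control period).
- viewer.camera(name): name is "side" or "top"; returns a dict with "img" (384x512x3 uint8, blue, green, red), "range_z" (384x512 float32, m along the optical axis (not along the pixel's ray), 0 where there is no reading), "vertical_fov" (degrees; the focal length in pixels is half the picture's height over the tangent of half this angle, whatever the lens; pixels are square), "cx", "cy" (the principal point, pixels), "rvec" (rotation vector, rad) and "tvec" (3), from world to camera coordinates, as OpenCV has them. Camera axes: x right, y down, z forward; pixel columns grow to the right and rows downward; lengths in m; the calibration is good to about 2 mm. A picture is of the moment at which its call begins.
- r.close_job(): hands the job in, once; it reports no verdict.
The state is a dict: "time": time; "joint_positions": joint angles; "joint_vel": joint speeds; "joint_torque": joint torques, N m; "ee_pos": TCP position; "eef_rot": TCP orientation; "ft_force": force on the tool from outside, world axes, zero at the start; "torque": the same for the moment, N m; "width": finger opening in m.
Only numpy, scipy, OpenCV 4.12 (cv2) and the standard library are available. Lean on these libraries where they do the work, as an engineer would, in place of code of your own. Each camera call takes 0.05 s, during which the arm holds its last target.

TASK

Hang the steel sample basket, with its concrete core still inside, on the hook of the suspension balance, so that the hook sits in the raised notch in the middle of the basket's handle, and let go of it. Then unlock the balance: turn the knob on its sloped console clockwise until it clicks over and stays there. Leave the other things on the bench where they are.

Things in the scene. Friction and masses are not known exactly. Their poses are not given: they have to be found in the camera images.
- basket: Perforated steel cup, 84 mm across, 55 mm high, wall 3 mm, about 0.2 kg, with a stiff upright wire handle (6 mm wire, 118 mm wide) in its y-z plane. The handle's top bar runs along y, centre line 135 mm above the underside; its middle rises to an inverted-V notch (inside 30 mm wide at foot, 12 mm at top). Stands left or right of the balance. Origin: centre of underside, z up.
- basket_eye (a point): The underside of the notch's top, 148 mm above the basket's underside on its axis: the point that should rest on the hook. Axes as the basket.
- basket_grip_a (a point): Centre of the black plastic grip sleeve (12 mm thick, 28 mm long) on the handle's top bar, on the basket's +y side: 34 mm from the middle, 135 mm above the underside. Axes as the basket.
- basket_grip_b (a point): Centre of the like sleeve on the basket's -y side, 34 mm from the middle, 135 mm above the underside. Axes as the basket.
- core: Loose concrete core standing in the basket, 38 mm across, 50 mm high, its origin at the centre of its underside, which rests on the basket's 3 mm floor. 0.08 to 0.17 kg.
- balance: Fixed balance; front faces -x. Base plate 220 (x) x 360 (y) x 16 mm. At y = +110 a column with white load head (x 10 to 80, 52 wide, z 174 to 228 mm), whose front carries the hook pointing to -x. At y = -110 a white console 130 wide, its face sloping 30 degrees: low edge x = -105, z = 30; top x = 8, z = 95 mm, then level to x = 93. Origin: centre of base underside, z up.
- hook_seat (a point): Top of the hook's straight level bar (steel, 8 mm thick, along the balance's x axis), at x = -65, y = +110 mm of the balance, 214 mm above the bench. The level bar runs from 23 mm before this point (-x) to 75 mm behind it (+x), where the load head begins. Axes as the balance.
- hook_tip (a point): Top of the hook's upturned end, 36 mm in front (-x) of hook_seat and 24 mm higher. Axes as the balance.
- lock_grip (a point): Grip point on the knob's axis, 37 mm above the sloping face. Black knob: disc 48 mm across on a 72 mm steel ring (14 mm high together), with a bar 46 long, 14 thick, its top 7 mm above this point; one bar end has a white line, pointing down the slope at the start. Axes turn with the knob: z = turning axis, square to the slope, leaning 30 degrees from vertical to the front; x along the bar.
- lock (a joint): Angle of the lock knob in rad: 0 = locked (start), grows clockwise seen from above the knob, end stop at 1.2 = unlocked. A toggle detent (up to about 0.09 N m) drives it back to 0 below 0.6 and on to 1.2 above 0.6.
- bottle: White plastic bottle, 68 mm across, 150 mm high, standing on the other side of the balance from the basket. Not to be moved. Origin: centre of the underside.
- beaker: Glass beaker, 72 mm across, 85 mm high, behind on the left. Not to be moved. Origin: centre of the underside.
- jar: Glass jar, 70 mm across, 75 mm high, behind on the right. Not to be moved. Origin: centre of the underside.
- tin: Round aluminium sample tin, 64 mm across, 42 mm high, in front of the balance. Not to be moved. Origin: centre of the underside.
- spare_core: Concrete core, 38 mm across, 50 mm high, standing on the bench in front of the balance. Not to be moved. Origin: centre of the underside.
Not all that is in view belongs to the job. What is shaped like the basket but turquoise is not meant.

How it is judged:
By the outcome, as a careful person would: the job done as asked, in the order asked, and still so for the second after the job is handed in, with the robot touching nothing.
It also fails if it takes over 61 s, if anything falls off the work surface, if the arm or the gripper's body presses on something with over 40 N, if the wrist force passes 120 N, or if a joint passes its speed limit or range.

## Working session

There is one attempt and no reset: what is moved stays moved. The work goes in short steps, Python scripts to look and compute and a tool call to move; the robot and the scene stay as the last step left them, time stands still between calls to the robot, and variables do not carry over. Pictures are saved under pics/ and viewed, and the job is handed in when it is done.

Besides the shell and the picture viewer there is one more tool, called as a command line: name --argument value ..., lists and objects as JSON in quotes. apply_moves: Moves the arm, as the interface text tells. Its arguments: {"type":"object","properties":{"increments":{"type":"array","items":{"type":"object","properties":{"grip":{"type":"number"},"xyz":{"type":"array","items":{"type":"number"}},"rotation":{"type":"array","items":{"type":"number"}}}}},"squeeze":{"type":"number"}},"required":["increments"]}

```bash
ls; mkdir -p pics
python3 - <<'E'
from bench import r, viewer
import cv2,numpy as np,pickle
s=r.read_state();print(s)
d={}
for n in("side","top"):
    c=viewer.camera(n);d[n]=c;cv2.imwrite(f"pics/{n}0.png",c["img"])
    R,_=cv2.Rodrigues(np.array(c["rvec"]));print(n,c["vertical_fov"],c["cx"],c["cy"],-R.T@np.array(c["tvec"]),R)
pickle.dump(d,open("c0.pkl","wb"))
E
```

```text
pics
{'time': 0.0, 'joint_positions': array([-1.31857849,  0.33290012, -0.06470204,  1.46095695,  0.0216028 ,
        1.34988765, -0.08851705]), 'joint_vel': array([-0.00078108, -0.00040257,  0.00152793,  0.00130416, -0.00148224,
        0.00034817, -0.00100298]), 'joint_torque': array([-6.72593706e-05, -6.23226213e+01,  2.48511345e-02, -3.89904785e+01,
       -6.12260518e-02,  3.94575647e-02,  1.31805168e-04]), 'ee_pos': array([0.16950909, 0.60117884, 0.22972883]), 'eef_rot': array([ 7.97296802e-01,  6.03587011e-01, -5.59056620e-04,  4.66628435e-04]), 'ft_force': array([-0.26528372,  0.37065789,  0.28565523]), 'torque': array([-0.00521687,  0.00790645, -0.01551079]), 'width': 0.08701621327568441}
side 57.52845539105996 257.51019443959376 197.48288493367974 [ 0.45699821 -0.73391315  0.94457655] [[ 0.97447221 -0.22425539 -0.01065037]
 [-0.16748846 -0.69457083 -0.69965633]
 [ 0.14950427  0.68357946 -0.71440016]]
top 45.248289827567675 250.59959219841605 193.56758921517007 [0.38717393 0.0233454  1.50326537] [[ 0.01467189 -0.99987591 -0.00573631]
 [-0.98505547 -0.01346932 -0.17170991]
 [ 0.17161134  0.0081699  -0.98513085]]
```

View pics/side0.png

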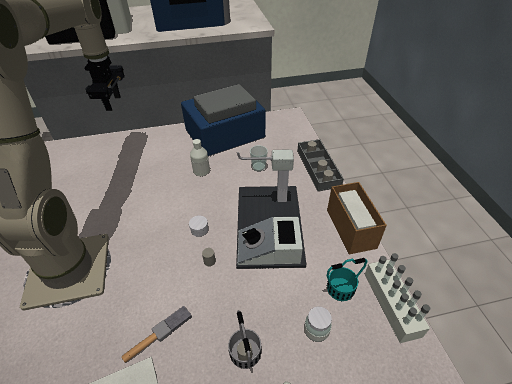

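View pics/top0.png

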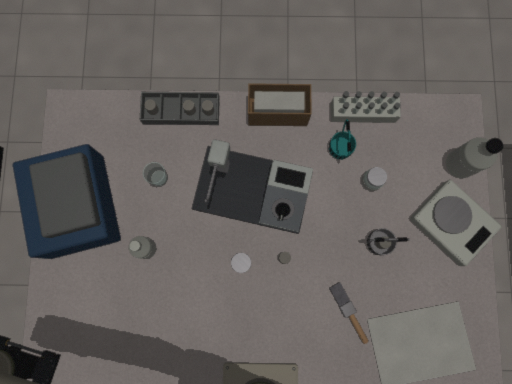

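The side view shows the steel basket at about (245,348) and the balance hook at (240,156). In the top view the basket is at (381,242), the hook runs along (210,190), and the knob is at (283,210).

```bash
cat > h.py <<'E'
import cv2,numpy as np,pickle
from scipy.spatial.transform import Rotation as Ro
def K(c):
    h=c["img"].shape[0];f=h/2/np.tan(np.radians(c["vertical_fov"]/2));return f,c["cx"],c["cy"]
def RT(c):
    return Ro.from_rotvec(np.array(c["rvec"]).ravel()).as_matrix(),np.array(c["tvec"]).ravel()
def cloud(c):
    f,cx,cy=K(c);R,t=RT(c);z=c["range_z"];v,u=np.mgrid[:z.shape[0],:z.shape[1]]
    P=np.stack([(u-cx)/f*z,(v-cy)/f*z,z],-1);W=(P-t)@R;W[z<=0]=np.nan;return W
def onz(c,u,v,h):
    f,cx,cy=K(c);R,t=RT(c);o=-R.T@t;d=R.T@np.array([(u-cx)/f,(v-cy)/f,1]);return o+d*(h-o[2])/d[2]
def ray(c,u,v):
    f,cx,cy=K(c);R,t=RT(c);o=-R.T@t;d=R.T@np.array([(u-cx)/f,(v-cy)/f,1]);return o,d/np.linalg.norm(d)
def tri(c1,p1,c2,p2):
    o1,d1=ray(c1,*p1);o2,d2=ray(c2,*p2);A=np.stack([d1,-d2],1);s=np.linalg.lstsq(A,o2-o1,rcond=None)[0]
    a=o1+d1*s[0];b=o2+d2*s[1];return (a+b)/2,np.linalg.norm(a-b)
def proj(c,p):
    f,cx,cy=K(c);R,t=RT(c);q=R@np.asarray(p)+t;return np.array([f*q[0]/q[2]+cx,f*q[1]/q[2]+cy])
def crop(c,x0,y0,x1,y1,s,fn,pts=()):
    im=cv2.resize(c["img"][y0:y1,x0:x1],None,fx=s,fy=s,interpolation=cv2.INTER_CUBIC)
    for p in pts:
        u,v=proj(c,p);cv2.circle(im,(int((u-x0+.5)*s),int((v-y0+.5)*s)),3,(0,0,255),1)
    for k in range(x0-x0%10+10,x1,10): cv2.putText(im,str(k),((k-x0)*s,8),0,.3,(0,0,255));cv2.line(im,((k-x0)*s,8),((k-x0)*s,14),(0,0,255))
    for k in range(y0-y0%10+10,y1,10): cv2.putText(im,str(k),(0,(k-y0)*s),0,.3,(0,0,255))
    return im
E
python3 - <<'E'
from h import *
d=pickle.load(open("c0.pkl","rb"))
a=crop(d["side"],215,305,275,380,8,0);b=crop(d["top"],355,215,415,265,8,0)
cv2.imwrite("pics/b1.png",a[:600]);cv2.imwrite("pics/b2.png",b)
cv2.imwrite("pics/b3.png",crop(d["side"],225,140,315,275,4,0));cv2.imwrite("pics/b4.png",crop(d["top"],185,130,320,240,5,0))
E
```

```text
(no output)
```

View pics/b1.png

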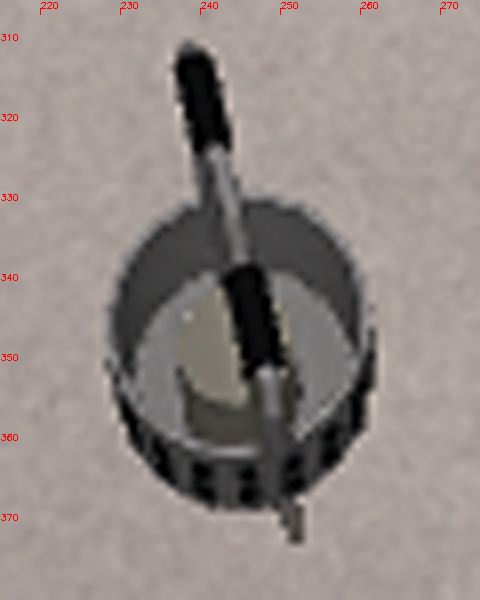

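View pics/b2.png

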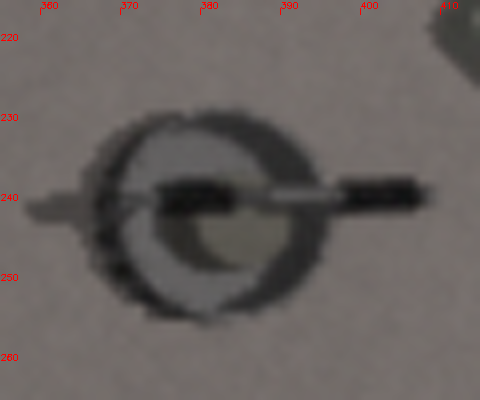

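View pics/b3.png

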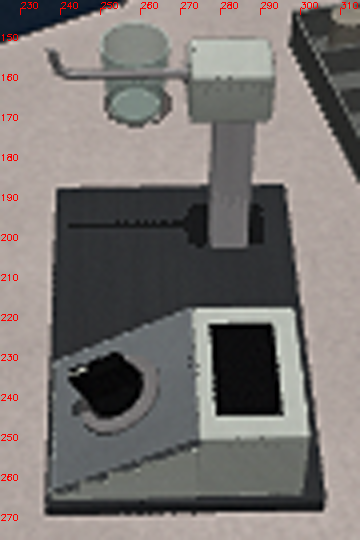

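View pics/b4.png

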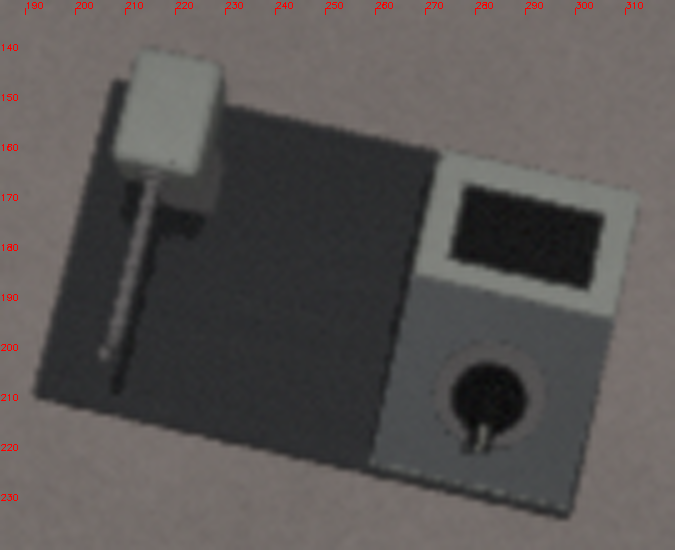

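Run:
```python
from h import *
from scipy.optimize import least_squares
d=pickle.load(open("c0.pkl","rb"));S,T=d["side"],d["top"]
def q(X,Y,s,x0,y0): return ((X+.5)/s-.5+x0,(Y+.5)/s-.5+y0)
t=lambda X,Y:q(X,Y,5,185,130); s=lambda X,Y:q(X,Y,4,225,140)
cor=[(T,t(113,80),(.11,.18,.016)),(T,t(36,397),(-.11,.18,.016)),(T,t(570,518),(-.11,-.18,.01)),
(T,t(115,160),(.01,.136,.228)),(T,t(195,178),(.01,.084,.228)),(T,t(140,47),(.08,.136,.228)),(T,t(222,62),(.08,.084,.228)),(T,t(104,352),(-.101,.11,.236)),
(T,t(637,194),(.093,-.175,.095)),(T,t(440,152),(.093,-.045,.095)),(T,t(612,317),(.008,-.175,.095)),(T,t(414,272),(.008,-.045,.095)),
(S,s(57,187),(-.11,.18,.016)),(S,s(286,186),(.11,.18,.016)),(S,s(47,502),(-.11,-.18,.016)),(S,s(324,498),(.11,-.18,.016)),
(S,s(190,40),(.01,.136,.228)),(S,s(274,38),(.08,.136,.228)),(S,s(190,81),(.01,.084,.228)),(S,s(272,81),(.08,.084,.228)),(S,s(47,50),(-.101,.11,.238)),
(S,s(190,309),(.008,-.045,.095)),(S,s(293,308),(.093,-.045,.095)),(S,s(200,440),(.008,-.175,.095)),(S,s(311,436),(.093,-.175,.095))]
def W(p,l):
    c,n=np.cos(p[2]),np.sin(p[2]);return np.array([p[0]+c*l[0]-n*l[1],p[1]+n*l[0]+c*l[1],l[2]])
f=lambda p:np.concatenate([proj(c,W(p,l))-uv for c,uv,l in cor])
o=least_squares(f,[.5,.05,-.2],loss="soft_l1");p=o.x
print("balance",p,np.degrees(p[2]));print(np.round(f(p).reshape(-1,2),1).tolist())
n13=len([1 for c in cor if c is T])
for nm,cc in(("T",T),("S",S)):
    g=lambda p:np.concatenate([proj(c,W(p,l))-uv for c,uv,l in cor if c is cc]);print(nm,least_squares(g,p,loss="soft_l1").x)
for nm,l in(("seat",(-.065,.11,.214)),("tip",(-.101,.11,.238))):print(nm,W(p,l))
A=tri(S,(239.8,317.7),T,q(195,195,8,355,215));B=tri(S,(245.9,344.2),T,q(382,193,8,355,215));print("A",A,"B",B,A[0]-B[0],np.linalg.norm(A[0]-B[0]))
np.savez("b0.npz",p=p)
# depth check
for nm,C in(("S",S),("T",T)):
    c=cloud(C)
    m=(c[...,2]>.124)&(c[...,2]<.16)&(np.hypot(c[...,0]-A[0][0],c[...,1]-A[0][1]-(B[0]-A[0])[1]/2)<.09)
    P=c[m];print(nm,len(P),P.mean(0) if len(P) else 0, P.min(0),P.max(0))
    dark=m&(C["img"].max(-1)<45);P=c[dark];P=P[np.argsort(P[:,1])];print(len(P),P[:4],P[-4:])
for nm,C in(("S",S),("T",T)):
    c=cloud(C); rr=np.hypot(c[...,0]-A[0][0],c[...,1]-(A[0]+B[0])[1]/2); P=c[(c[...,2]>.045)&(c[...,2]<.06)&(rr<.07)]
    if len(P): cc=cv2.minEnclosingCircle(P[:,:2].astype(np.float32));print("rim",nm,len(P),cc,P[:,2].max())
```

```text
balance [ 0.66284102  0.03015855 -0.21144504] -12.114908411169704
[[-0.0, -0.4], [-0.8, -0.2], [0.3, 0.5], [-1.2, -0.4], [0.6, -0.0], [-0.3, -0.9], [0.9, -0.0], [0.2, 0.3], [1.4, -0.6], [0.3, -1.2], [0.9, 0.9], [-0.4, 0.7], [-0.5, 0.1], [-0.5, -0.6], [-0.7, 1.4], [0.5, 1.0], [-1.1, -0.7], [-1.0, -0.6], [-0.4, -1.0], [0.9, -1.4], [0.8, -0.1], [-0.1, -0.4], [0.5, -0.6], [-0.6, -0.2], [0.2, 0.3]]
T [ 0.66267457  0.03061984 -0.20816862]
S [ 0.66316948  0.02930886 -0.21633891]
seat [0.62237469 0.15135045 0.214     ]
tip [0.58717646 0.15890587 0.238     ]
A (array([ 0.49377439, -0.34699468,  0.13528145]), np.float64(0.001310585901351531)) B (array([ 0.49512859, -0.41460874,  0.13975397]), np.float64(0.001333054054187196)) [-0.0013542   0.06761406 -0.00447251] 0.06777535119223077
S 191 [ 0.49442809 -0.38802132  0.14116137] [ 0.48726826 -0.43855283  0.1247881 ] [ 0.50162295 -0.32515355  0.15472952]
117 [[ 0.49168508 -0.42899765  0.13815089]
 [ 0.50104971 -0.4281678   0.13623194]
 [ 0.49425629 -0.42799501  0.13986254]
 [ 0.49884155 -0.42764905  0.13622899]] [[ 0.48862456 -0.33493153  0.13791622]
 [ 0.49378384 -0.33440421  0.13971967]
 [ 0.49145123 -0.33332718  0.13867994]
 [ 0.48902674 -0.33331923  0.13979093]]
T 121 [ 0.49417522 -0.37714203  0.14164795] [ 0.48799999 -0.43932843  0.12455452] [ 0.5012174  -0.31996708  0.15823819]
63 [[ 0.4946262  -0.42647445  0.14539818]
 [ 0.49794364 -0.42539873  0.14015045]
 [ 0.49494522 -0.42504572  0.14083751]
 [ 0.49150445 -0.42277934  0.14734064]] [[ 0.48830883 -0.33562282  0.13349288]
 [ 0.49699781 -0.3353097   0.13575561]
 [ 0.49057432 -0.33333873  0.14256258]
 [ 0.49345832 -0.33325265  0.14324491]]
rim S 327 ((0.4935801923274994, -0.3803832232952118), 0.042632073163986206) 0.059200595963514124
rim T 195 ((0.4935866594314575, -0.3810651898384094), 0.043224357068538666) 0.059360304903282854
```

```bash
cat >> h.py <<'E'
def go(s,pos,Rt):
    """print tool-frame shift mm, rotvec deg from state s to world pos, world rot matrix Rt"""
    R0=Ro.from_quat(s["eef_rot"]).as_matrix();x=R0.T@(np.asarray(pos)-s["ee_pos"])*1000
    w=np.degrees(Ro.from_matrix(R0.T@Rt).as_rotvec());return np.round(x,1),np.round(w,1)
def down(deg):
    a=np.radians(deg);x=np.array([np.cos(a),np.sin(a),0]);z=np.array([0,0,-1.]);return np.stack([x,np.cross(z,x),z],1)
E
python3 - <<'E'
from h import *
from bench import r
d=pickle.load(open("c0.pkl","rb"));S,T=d["side"],d["top"]
for n,u,v in(("bottle",141,247),("tin",241,263),("spare",285,258)):print(n,onz(T,u,v,.05),cloud(T)[v,u])
s=r.read_state()
for p,a in(((.35,.35,.33),74),((.45,.1,.33),50),((.49,-.2,.30),20),((.494,-.347,.20),1.2),((.494,-.347,.126),1.2)):print(p,go(s,p,down(a)))
E
```

```text
bottle [0.4651801  0.37732879 0.05      ] [0.46144767 0.36039142 0.11953574]
tin [0.42002079 0.06212377 0.05      ] [0.42021766 0.06235619 0.04128971]
spare [ 0.43746989 -0.07507784  0.05      ] [ 0.4375602  -0.07525455  0.04739072]
(0.35, 0.35, 0.33) (array([-193. ,  241.9,  -99.9]), array([0. , 0.1, 0.3]))
(0.45, 0.1, 0.33) (array([-406.5,  406. ,  -99.6]), array([ 0. ,  0.1, 24.3]))
(0.49, -0.2, 0.3) (array([-684.3,  525.9,  -69.3]), array([ 0. ,  0.1, 54.3]))
(0.494, -0.347, 0.2) (array([-824.6,  569.6,   30.9]), array([ 0. ,  0.1, 73.1]))
(0.494, -0.347, 0.126) (array([-824.5,  569.6,  104.9]), array([ 0. ,  0.1, 73.1]))
```

apply_moves --increments '[{"grip":0,"xyz":[-20,40,-40],"rotation":[0,0,0]},{"grip":0,"xyz":[-60,80,-80],"rotation":[0,0,0]},{"grip":0,"xyz":[-100,125,-100],"rotation":[0,0,0]},{"grip":0,"xyz":[-145,165,-100],"rotation":[0,0,8]},{"grip":0,"xyz":[-190,205,-100],"rotation":[0,0,16]}]'

```text
time: 0.72
ee_pos: [0.315, 0.3631, 0.3302]
eef_rot: [0.875, 0.485, -0.0, 0.0]
ft_force: [1.0, 0.7, -0.0]
width: 0.0869
```

```bash
cat > w.py <<'E'
from h import *
from bench import r
import sys
s=r.read_state();print(s["time"],s["ee_pos"],s["width"],s["ft_force"],np.round(s["joint_positions"],2))
for l in sys.argv[1:]:
    x,y,z,a=map(float,l.split(","));print(l,*[v.tolist() for v in go(s,(x,y,z),down(a))])
E
python3 w.py .42,.15,.33,50 .49,-.2,.3,20 .494,-.347,.2,1.2
```

```text
0.725 [0.3150242  0.36308651 0.33019012] 0.08691297039426649 [ 0.97155835  0.71999289 -0.00746828] [-1.05 -0.03  0.1   1.66  0.    1.51  0.06]
.42,.15,.33,50 [-125.0, 202.0, 0.3] [0.0, 0.0, 8.0]
.49,-.2,.3,20 [-384.7, 446.9, 30.6] [0.0, 0.0, 38.0]
.494,-.347,.2,1.2 [-507.1, 528.2, 130.7] [0.0, 0.0, 56.8]
```

apply_moves --increments '[{"grip":0,"xyz":[-30,52,0],"rotation":[0,0,5]},{"grip":0,"xyz":[-65,103,0],"rotation":[0,0,12]},{"grip":0,"xyz":[-100,154,0],"rotation":[0,0,20]},{"grip":0,"xyz":[-138,203,0],"rotation":[0,0,28]},{"grip":0,"xyz":[-180,245,0],"rotation":[0,0,36]}]'

```text
time: 1.35
ee_pos: [0.4276, 0.0784, 0.3302]
eef_rot: [0.982, 0.188, -0.0, 0.0]
ft_force: [0.2, 1.5, -0.4]
width: 0.0871
```

```bash
python3 w.py .49,-.2,.3,20 .494,-.347,.2,1.2
```

```text
1.35 [0.42761282 0.0783707  0.33017678] 0.08713074820622643 [ 0.24714752  1.5018919  -0.41703599] [-0.75 -0.17  0.41  1.78  0.07  1.52  0.03]
.49,-.2,.3,20 [-44.9, 281.7, 30.4] [0.0, 0.0, 1.7]
.494,-.347,.2,1.2 [-95.5, 419.7, 130.5] [0.0, 0.0, 20.5]
```

apply_moves --increments '[{"grip":0,"xyz":[-12,60,0],"rotation":[0,0,4]},{"grip":0,"xyz":[-24,120,5],"rotation":[0,0,8]},{"grip":0,"xyz":[-36,180,15],"rotation":[0,0,12]},{"grip":0,"xyz":[-50,240,25],"rotation":[0,0,16]},{"grip":0,"xyz":[-64,300,35],"rotation":[0,0,20]}]'

```text
time: 1.98
ee_pos: [0.4789, -0.2258, 0.2953]
eef_rot: [1.0, 0.014, 0.0, 0.0]
ft_force: [1.6, 0.3, -1.2]
width: 0.0868
```

```bash
python3 w.py .494,-.347,.2,1.2 .494,-.347,.126,1.2
```

```text
1.975 [ 0.47894914 -0.22584093  0.29525314] 0.08682577789829489 [ 1.64157753  0.33474427 -1.16235773] [-0.44  0.09  0.86  1.65 -0.07  1.43  0.46]
.494,-.347,.2,1.2 [11.6, 121.5, 95.3] [0.0, -0.0, 0.4]
.494,-.347,.126,1.2 [11.6, 121.4, 169.3] [0.0, -0.0, 0.4]
```

apply_moves --increments '[{"grip":0,"xyz":[5,50,25],"rotation":[0,0,0]},{"grip":0,"xyz":[10,90,55],"rotation":[0,0,0]},{"grip":0,"xyz":[12,121,85],"rotation":[0,0,0.4]},{"grip":0,"xyz":[12,121,100],"rotation":[0,0,0.4]},{"grip":0,"xyz":[12,121,100],"rotation":[0,0,0.4]}]'

```text
time: 2.6
ee_pos: [0.4941, -0.3454, 0.1943]
eef_rot: [1.0, 0.011, -0.001, -0.0]
ft_force: [0.2, 0.7, 0.5]
width: 0.087
```

```bash
python3 w.py .494,-.347,.127,1.2
python3 - <<'E'
from h import *
from bench import viewer
a=viewer.camera("side");b=viewer.camera("top")
p=[(.4938,-.347,.135),(.4938,-.381,.0)]
A=crop(a,205,285,285,384,5,0,p);B=crop(b,345,200,425,275,5,0,p);h=max(len(A),len(B))
cv2.imwrite("pics/g1.png",np.hstack([cv2.copyMakeBorder(A,0,h-len(A),0,0,0),cv2.copyMakeBorder(B,0,h-len(B),0,0,0)]))
E
```

```text
2.6 [ 0.49409668 -0.34540219  0.19430843] 0.08704139778124466 [0.21754167 0.68255108 0.54584201] [-0.15  0.41  0.89  1.61 -0.32  1.28  0.81]
.494,-.347,.127,1.2 [-0.0, 1.6, 67.3] [-0.0, 0.1, 0.0]
```

View pics/g1.png

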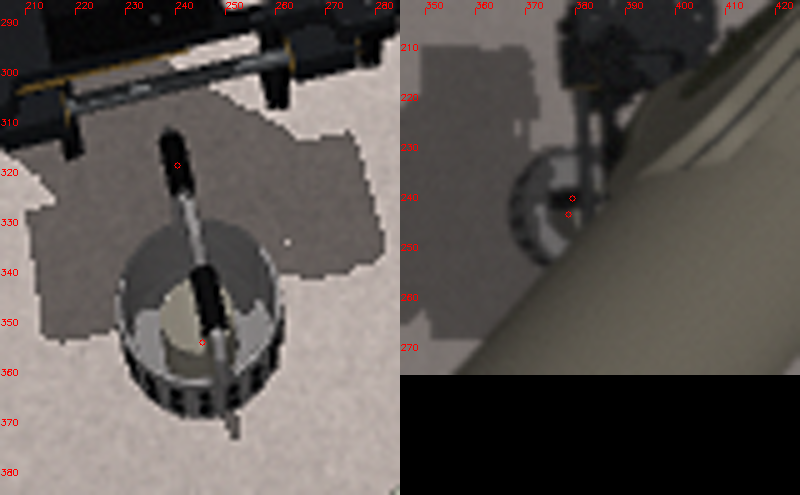

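The side view shows the fingers spread at about (217..277, 300), either side of the far sleeve. The predicted grip point at (239,318) falls on the sleeve. I'll descend and grip.

apply_moves --increments '[{"grip":0,"xyz":[0,2,30],"rotation":[0,0,0]},{"grip":0,"xyz":[0,2,55],"rotation":[0,0,0]},{"grip":0,"xyz":[0,2,67],"rotation":[0,0,0]},{"grip":0,"xyz":[0,2,67],"rotation":[0,0,0]},{"grip":0,"xyz":[0,2,67],"rotation":[0,0,0]}]'

```text
time: 3.32
ee_pos: [0.4959, -0.3477, 0.1305]
eef_rot: [1.0, 0.011, 0.002, 0.0]
ft_force: [-0.0, -0.2, 0.4]
width: 0.0869
```

apply_moves --increments '[{"grip":255,"xyz":[0,0,0],"rotation":[0,0,0]},{"grip":255,"xyz":[0,0,0],"rotation":[0,0,0]},{"grip":255,"xyz":[0,0,0],"rotation":[0,0,0]},{"grip":255,"xyz":[0,0,0],"rotation":[0,0,0]},{"grip":255,"xyz":[0,0,0],"rotation":[0,0,0]}]' --squeeze 50

```text
time: 3.95
ee_pos: [0.4959, -0.3477, 0.1305]
eef_rot: [1.0, 0.011, 0.002, 0.0]
ft_force: [-0.4, -0.1, -0.9]
width: 0.0448
```

```bash
python3 w.py .494,-.347,.127,1.2 .494,-.347,.25,1.2
python3 - <<'E'
from h import *
from bench import viewer
a=viewer.camera("side")
A=crop(a,205,275,285,384,5,0);cv2.imwrite("pics/g2.png",A)
E
```

```text
3.95 [ 0.49589802 -0.34773976  0.13049472] 0.04480702386024395 [-0.38969059 -0.1000326  -0.85978813] [-0.12  0.47  0.85  1.68 -0.38  1.17  0.85]
.494,-.347,.127,1.2 [-1.9, -0.8, 3.5] [0.1, -0.2, 0.1]
.494,-.347,.25,1.2 [-1.5, -0.7, -119.5] [0.1, -0.2, 0.1]
```

View pics/g2.png

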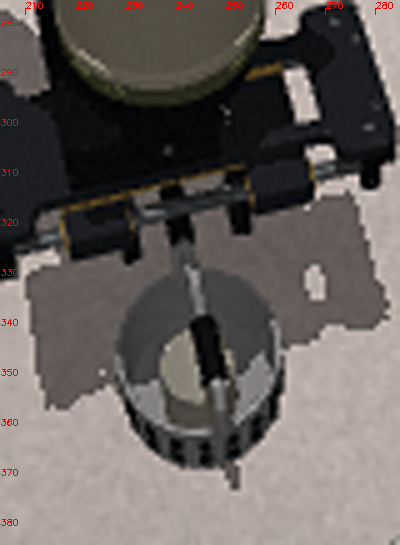

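The sleeve at (240,320) is between the half-closed fingers, and the arm settled about 3 mm high. I'll nudge it down while closing.

apply_moves --increments '[{"grip":255,"xyz":[-2,-1,4],"rotation":[0,0,0]},{"grip":255,"xyz":[-2,-1,4],"rotation":[0,0,0]},{"grip":255,"xyz":[-2,-1,4],"rotation":[0,0,0]},{"grip":255,"xyz":[-2,-1,4],"rotation":[0,0,0]},{"grip":255,"xyz":[-2,-1,4],"rotation":[0,0,0]}]'

```text
time: 4.62
ee_pos: [0.4938, -0.3467, 0.1264]
eef_rot: [1.0, 0.011, 0.002, 0.0]
ft_force: [-1.2, -0.2, 0.2]
width: 0.0106
```

apply_moves --increments '[{"grip":255,"xyz":[0,0,0],"rotation":[0,0,0]},{"grip":255,"xyz":[0,0,0],"rotation":[0,0,0]}]'

```text
time: 4.88
ee_pos: [0.4938, -0.3467, 0.1264]
eef_rot: [1.0, 0.011, 0.002, 0.0]
ft_force: [-1.1, 0.1, -1.3]
width: 0.0105
```

```bash
python3 w.py .494,-.347,.26,1.2 .46,-.2,.26,-6 .46,0,.26,-12
```

```text
4.875 [ 0.49379839 -0.34665038  0.12636868] 0.010542375544906864 [-1.06173359  0.07681276 -1.33731421] [-0.12  0.47  0.85  1.69 -0.38  1.16  0.85]
.494,-.347,.26,1.2 [0.6, 0.4, -133.6] [0.0, -0.2, 0.1]
.46,-.2,.26,-6 [-30.0, -147.3, -133.8] [0.0, -0.2, 7.3]
.46,0,.26,-12 [-25.4, -347.2, -133.9] [0.0, -0.2, 13.3]
```

apply_moves --increments '[{"grip":255,"xyz":[0,0,-15],"rotation":[0,0,0]},{"grip":255,"xyz":[0,0,-45],"rotation":[0,0,0]},{"grip":255,"xyz":[0,0,-80],"rotation":[0,0,0]},{"grip":255,"xyz":[0,0,-115],"rotation":[0,0,0]},{"grip":255,"xyz":[0,0,-134],"rotation":[0,0,0]}]' --squeeze 58

```text
time: 5.5
ee_pos: [0.4936, -0.3471, 0.2628]
eef_rot: [1.0, 0.011, 0.003, 0.001]
ft_force: [0.4, 0.3, -3.7]
width: 0.0105
```

```bash
python3 w.py .46,-.2,.262,-6 .46,0,.262,-12;python3 - <<'E'
from h import *
from bench import viewer
a=viewer.camera("side")
cv2.imwrite("pics/g3.png",crop(a,185,225,305,345,5,0))
E
```

```text
5.5 [ 0.49359843 -0.34708033  0.26279144] 0.010499380079774868 [ 0.40856933  0.3063634  -3.71782261] [-0.17  0.35  0.92  1.52 -0.29  1.4   0.79]
.46,-.2,.262,-6 [-30.3, -147.8, 0.4] [0.1, -0.3, 7.3]
.46,0,.262,-12 [-25.7, -347.8, 0.1] [0.1, -0.3, 13.3]
```

View pics/g3.png

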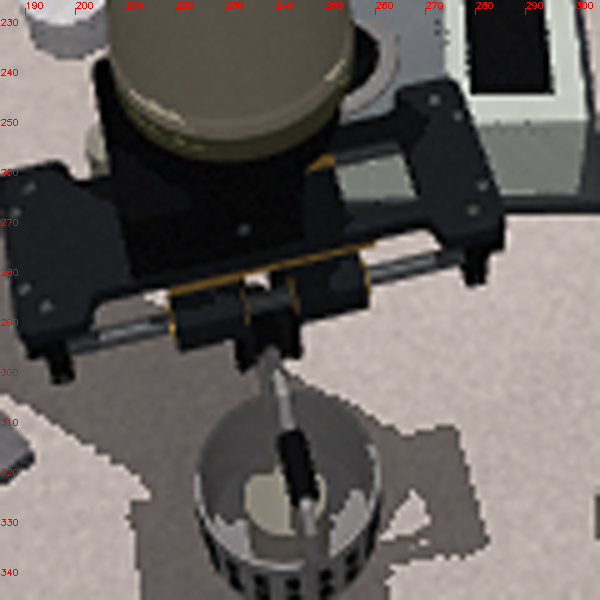

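The basket hangs level from the far sleeve, with the core inside at (240,325). Next I'll carry it past the front of the balance.

apply_moves --increments '[{"grip":255,"xyz":[-8,-30,0],"rotation":[0,0,1]},{"grip":255,"xyz":[-16,-75,0],"rotation":[0,0,3]},{"grip":255,"xyz":[-25,-120,0],"rotation":[0,0,5]},{"grip":255,"xyz":[-30,-165,0],"rotation":[0,0,7]},{"grip":255,"xyz":[-30,-210,0],"rotation":[0,0,9]}]'

```text
time: 6.18
ee_pos: [0.4584, -0.1366, 0.263]
eef_rot: [0.998, -0.068, 0.003, 0.001]
ft_force: [0.4, -0.2, -2.8]
width: 0.0103
```

```bash
python3 w.py .46,0,.262,-12 .50,.15,.262,-12 .5366,.2045,.262,-12.1
```

```text
6.175 [ 0.45844653 -0.13659467  0.26298782] 0.010336506502918407 [ 0.35952152 -0.23078874 -2.82244137] [-0.65 -0.08  0.82  1.82  0.06  1.36  0.02]
.46,0,.262,-12 [-16.9, -135.6, 0.8] [0.0, -0.4, 4.2]
.50,.15,.262,-12 [2.5, -289.6, 0.8] [0.0, -0.4, 4.2]
.5366,.2045,.262,-12.1 [31.4, -348.5, 1.0] [0.0, -0.4, 4.3]
```

apply_moves --increments '[{"grip":255,"xyz":[-5,-45,1],"rotation":[0,0,1]},{"grip":255,"xyz":[-12,-95,1],"rotation":[0,-0.2,2]},{"grip":255,"xyz":[-14,-145,1],"rotation":[0,-0.4,3]},{"grip":255,"xyz":[-10,-195,1],"rotation":[0,-0.4,4]},{"grip":255,"xyz":[-4,-245,1],"rotation":[0,-0.4,4.3]}]'

```text
time: 6.8
ee_pos: [0.4873, 0.1082, 0.2612]
eef_rot: [0.994, -0.105, -0.001, 0.0]
ft_force: [1.1, -0.9, -4.2]
width: 0.0102
```

```bash
python3 w.py .50,.15,.262,-12 .5366,.2045,.262,-12.1
```

```text
6.8 [0.48733417 0.10818883 0.26116589] 0.010214051224797085 [ 1.08373223 -0.90369009 -4.17889232] [-0.85  0.02  0.56  1.76 -0.01  1.36 -0.5 ]
.50,.15,.262,-12 [3.6, -43.5, -0.9] [0.0, 0.1, -0.1]
.5366,.2045,.262,-12.1 [28.0, -104.5, -0.9] [0.0, 0.1, 0.0]
```

apply_moves --increments '[{"grip":255,"xyz":[0,-40,-1],"rotation":[0,0,0]},{"grip":255,"xyz":[5,-80,-1],"rotation":[0,0,0]},{"grip":255,"xyz":[15,-104,-1],"rotation":[0,0,0]},{"grip":255,"xyz":[25,-105,-1],"rotation":[0,0,0]},{"grip":255,"xyz":[25,-105,-1],"rotation":[0,0,0]}]'

```text
time: 7.42
ee_pos: [0.5341, 0.2042, 0.2613]
eef_rot: [0.994, -0.106, -0.001, 0.001]
ft_force: [-0.0, 0.8, -4.3]
width: 0.0106
```

```bash
python3 w.py .5366,.2045,.262,-12.1 ;python3 - <<'E'
from h import *
from bench import viewer
a=viewer.camera("side");b=viewer.camera("top");pickle.dump({"side":a,"top":b},open("c1.pkl","wb"))
cv2.imwrite("pics/k1.png",crop(a,165,100,305,240,4,0));cv2.imwrite("pics/k2.png",crop(b,150,130,260,240,5,0))
E
```

```text
7.425 [0.53409492 0.20417694 0.26134101] 0.010603414315773947 [-0.0496648   0.825324   -4.27124565] [-0.89  0.21  0.52  1.58 -0.1   1.38 -0.57]
.5366,.2045,.262,-12.1 [2.4, -0.8, -0.7] [0.1, 0.1, -0.1]
```

View pics/k1.png

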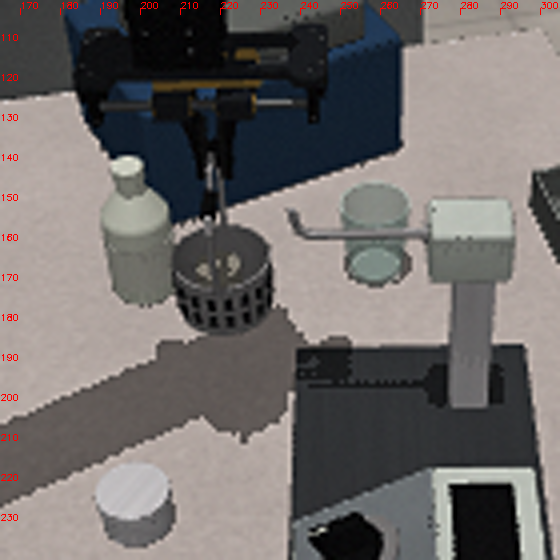

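View pics/k2.png

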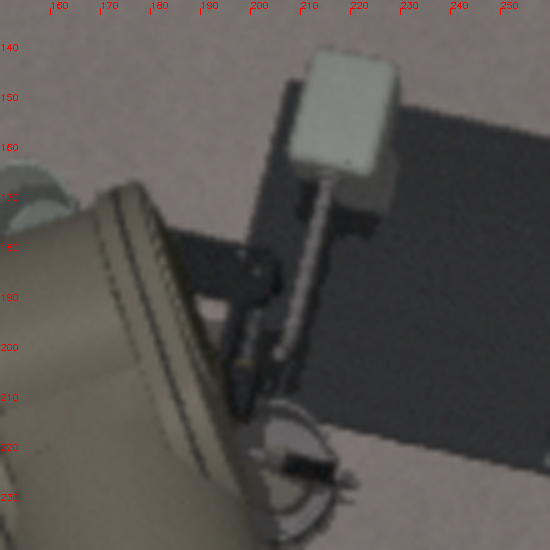

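Run:
```python
from h import *
d=pickle.load(open("c1.pkl","rb"));a,b=d["side"],d["top"]
tc=np.array([.5341,.2042,.2613]);yd=np.array([.2096,.978,0]);g=tc+[0,0,.0087]
pts=[g,g-.068*yd,g-.034*yd+[0,0,.013],g-.034*yd-[0,0,.135],g-.093*yd-[0,0,.06]]
for p in pts: print(p,proj(a,p),proj(b,p))
cv2.imwrite("pics/k3.png",crop(a,195,130,245,188,10,0,pts));cv2.imwrite("pics/k4.png",crop(b,195,205,230,245,10,0,pts))
```

```text
[0.5341 0.2042 0.27  ] [218.0375633  138.13843741] [186.92662334 217.53652799]
[0.5198472 0.137696  0.27     ] [216.63930499 151.16988311] [211.42797783 223.14959054]
[0.5269736 0.170948  0.283    ] [216.97091422 141.18026863] [198.59781286 219.78111534]
[0.5269736 0.170948  0.135    ] [220.97763415 176.1080561 ] [204.40427253 225.52422349]
[0.5146072 0.113246  0.21     ] [217.89061556 171.03913069] [221.96154706 227.43771263]
```

View pics/k3.png

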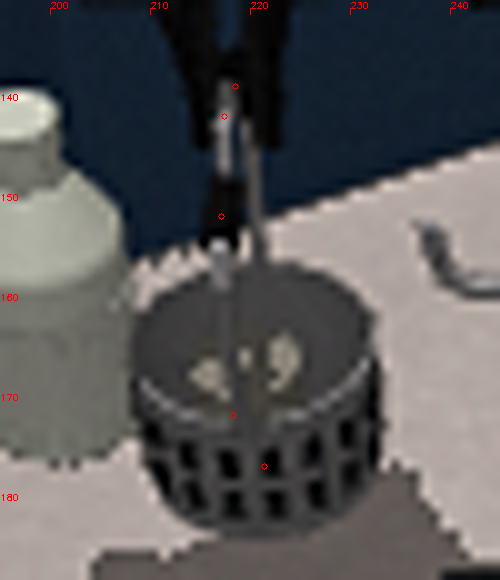

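View pics/k4.png

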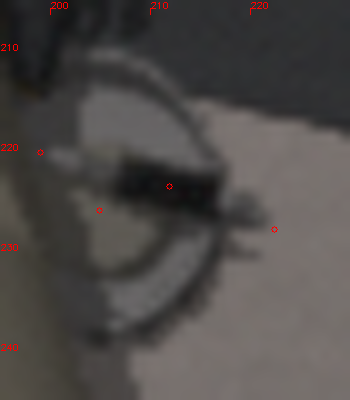

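The projected sleeve, notch and cup points all fall within about 1 px of where they appear, e.g. sleeve b at (217,151) in the side view. The basket is therefore held as modelled, so I'll lower it a little and slide it over the tip.

```bash
python3 w.py .5366,.2045,.247,-12.1 .6295,.1846,.247,-12.1
```

```text
7.525 [0.53362446 0.20432716 0.26186806] 0.01054679410066688 [-0.61826451  0.44877815 -2.153472  ] [-0.89  0.21  0.52  1.58 -0.1   1.38 -0.57]
.5366,.2045,.247,-12.1 [2.9, -0.8, 14.9] [0.0, 0.1, -0.1]
.6295,.1846,.247,-12.1 [97.9, -1.0, 14.7] [0.0, 0.1, -0.1]
```

apply_moves --increments '[{"grip":255,"xyz":[0,-1,15],"rotation":[0,0,0]},{"grip":255,"xyz":[20,-1,15],"rotation":[0,0,0]},{"grip":255,"xyz":[50,-1,15],"rotation":[0,0,0]},{"grip":255,"xyz":[80,-1,15],"rotation":[0,0,0]},{"grip":255,"xyz":[98,-1,15],"rotation":[0,0,0]}]'

```text
time: 8.15
ee_pos: [0.6302, 0.1836, 0.2454]
eef_rot: [0.994, -0.107, -0.001, 0.001]
ft_force: [-0.1, 0.3, -3.5]
width: 0.0106
```

apply_moves --increments '[{"grip":255,"xyz":[4,0,0],"rotation":[0,0,0]},{"grip":255,"xyz":[4,0,0],"rotation":[0,0,0]}]'

```text
time: 8.4
ee_pos: [0.6336, 0.1825, 0.2446]
eef_rot: [0.994, -0.107, -0.002, 0.001]
ft_force: [-0.4, 1.1, -3.5]
width: 0.0102
```

```bash
python3 w.py .6295,.1846,.247,-12.1 .6295,.1846,.190,-12.1;python3 - <<'E'
from h import *
from bench import viewer,r
a=viewer.camera("side");b=viewer.camera("top");pickle.dump({"side":a,"top":b},open("c2.pkl","wb"))
tc=r.read_state()["ee_pos"];yd=np.array([.2096,.978,0]);g=tc+[0,0,.0087]
pts=[g-.068*yd,g-.034*yd+[0,0,.013],(.6224,.1514,.214)]
cv2.imwrite("pics/l1.png",crop(a,225,110,315,190,8,0,pts));cv2.imwrite("pics/l2.png",crop(b,180,150,240,220,8,0,pts))
E
```

```text
8.4 [0.63355204 0.18254987 0.24464946] 0.010195270832800864 [-0.35161447  1.08078905 -3.52100179] [-0.74  0.44  0.54  1.36 -0.22  1.41 -0.41]
.6295,.1846,.247,-12.1 [-4.4, -1.1, -2.3] [0.1, 0.2, -0.2]
.6295,.1846,.190,-12.1 [-4.2, -1.3, 54.7] [0.1, 0.2, -0.2]
```

View pics/l1.png

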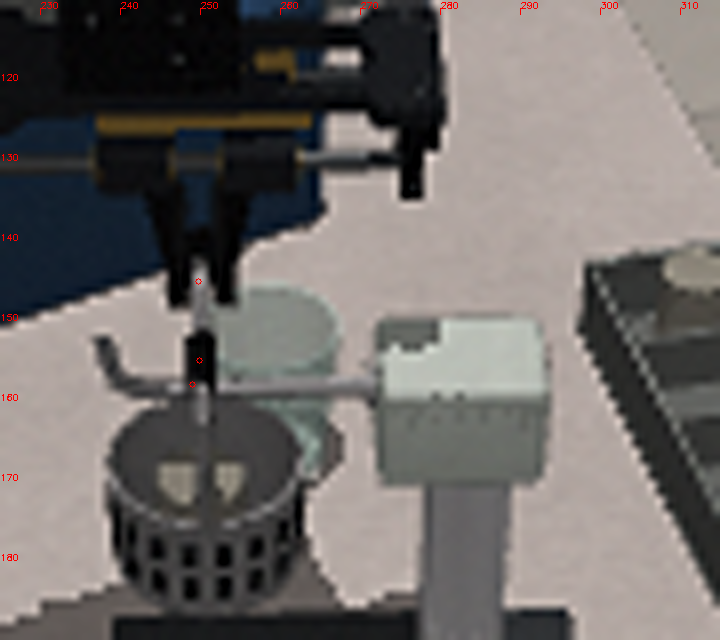

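View pics/l2.png

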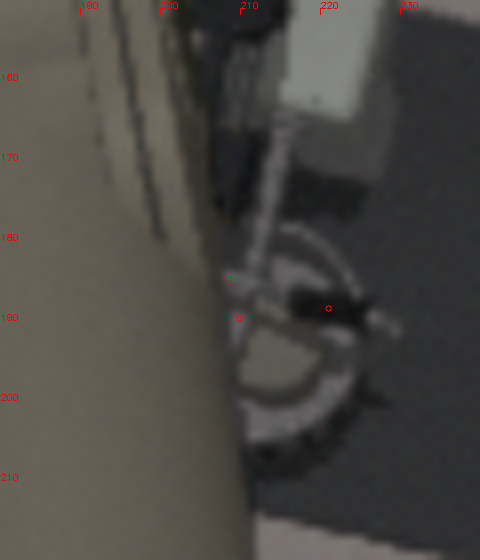

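The side view shows the handle plane between the tip at (238,154) and the load head, with the notch predicted at (249,145). It is laterally within about 1 mm of the hook, so I'll lower it.

apply_moves --increments '[{"grip":255,"xyz":[-4,-1,12],"rotation":[0,0,0]},{"grip":255,"xyz":[-4,-1,25],"rotation":[0,0,0]},{"grip":255,"xyz":[-4,-1,37],"rotation":[0,0,0]},{"grip":255,"xyz":[-4,-1,46],"rotation":[0,0,0]},{"grip":255,"xyz":[-4,-1,49],"rotation":[0,0,0]}]'

```text
time: 9.12
ee_pos: [0.6293, 0.1849, 0.1954]
eef_rot: [0.994, -0.106, -0.002, 0.001]
ft_force: [-0.1, -0.2, -3.6]
width: 0.01
```

apply_moves --increments '[{"grip":255,"xyz":[0,0,1],"rotation":[0,0,0]},{"grip":255,"xyz":[0,0,1],"rotation":[0,0,0]}]'

```text
time: 9.38
ee_pos: [0.6295, 0.1848, 0.1946]
eef_rot: [0.994, -0.106, -0.002, 0.001]
ft_force: [0.1, -0.2, -3.0]
width: 0.0101
```

```bash
python3 w.py .6295,.1846,.1924,-12.1;python3 - <<'E'
from h import *
from bench import viewer,r
a=viewer.camera("side");b=viewer.camera("top");pickle.dump({"side":a,"top":b},open("c3.pkl","wb"))
tc=r.read_state()["ee_pos"];yd=np.array([.2096,.978,0]);g=tc+[0,0,.0087]
pts=[g-.068*yd,g-.034*yd+[0,0,.013],(.6224,.1514,.214)]
cv2.imwrite("pics/m1.png",crop(a,225,120,295,210,8,0)[:600]);cv2.imwrite("pics/m2.png",crop(b,180,150,240,220,8,0))
E
```

```text
9.375 [0.62947395 0.18482524 0.19463831] 0.010132492552156694 [ 0.14291488 -0.22615621 -2.9554853 ] [-0.74  0.46  0.53  1.44 -0.23  1.31 -0.41]
.6295,.1846,.1924,-12.1 [0.1, 0.2, 2.2] [0.1, 0.2, -0.1]
```

View pics/m1.png

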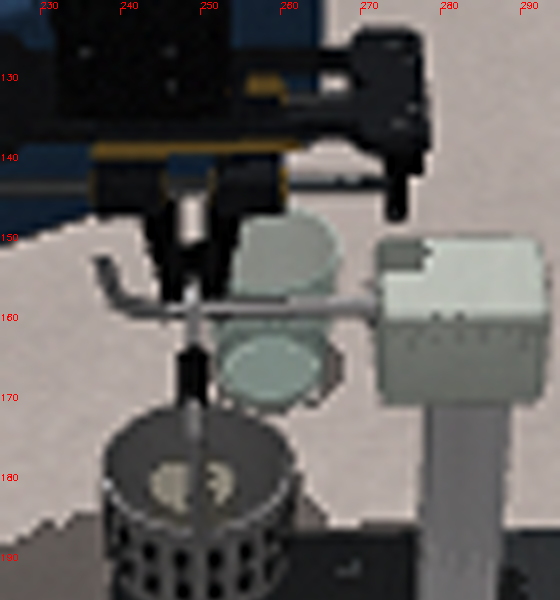

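View pics/m2.png

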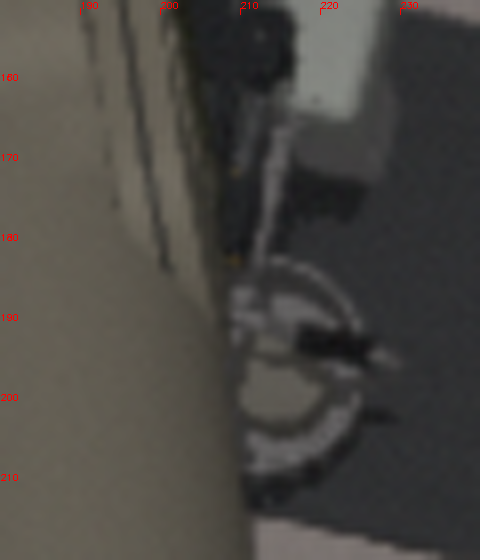

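The notch apex is at (248,157), right at the hook bar. I'll lower it until the bar carries the load.

apply_moves --increments '[{"grip":255,"xyz":[0,0,2],"rotation":[0,0,0]},{"grip":255,"xyz":[0,0,3],"rotation":[0,0,0]},{"grip":255,"xyz":[0,0,3],"rotation":[0,0,0]}]'

```text
time: 9.85
ee_pos: [0.6297, 0.1848, 0.1921]
eef_rot: [0.994, -0.107, -0.001, 0.001]
ft_force: [-1.2, -0.5, -0.5]
width: 0.0104
```

apply_moves --increments '[{"grip":255,"xyz":[0,0,1],"rotation":[0,0,0]},{"grip":255,"xyz":[0,0,1],"rotation":[0,0,0]}]'

```text
time: 10.1
ee_pos: [0.6298, 0.1846, 0.1915]
eef_rot: [0.994, -0.107, -0.001, 0.001]
ft_force: [-0.6, -0.5, 3.3]
width: 0.0107
```

```bash
python3 w.py
```

```text
10.1 [0.62979749 0.18463147 0.1915063 ] 0.010664410954644522 [-0.63258565 -0.52332749  3.28379857] [-0.74  0.46  0.53  1.45 -0.23  1.3  -0.4 ]
```

The force changed from about −3.5 N to +3.3 N, so the hook now carries the basket. I'll open the fingers part way.

apply_moves --increments '[{"grip":225,"xyz":[0,0,0],"rotation":[0,0,0]},{"grip":200,"xyz":[0,0,0],"rotation":[0,0,0]},{"grip":160,"xyz":[0,0,0],"rotation":[0,0,0]},{"grip":140,"xyz":[0,0,0],"rotation":[0,0,0]},{"grip":140,"xyz":[0,0,0],"rotation":[0,0,0]}]'

```text
time: 10.72
ee_pos: [0.6298, 0.1847, 0.1914]
eef_rot: [0.994, -0.107, -0.001, 0.001]
ft_force: [0.1, -0.9, -1.0]
width: 0.0369
```

```bash
python3 w.py;python3 - <<'E'
from h import *
from bench import viewer,r
a=viewer.camera("side");b=viewer.camera("top")
A=crop(a,225,120,295,205,6,0);B=crop(b,180,150,240,220,6,0);B=cv2.copyMakeBorder(B,0,len(A)-len(B),0,0,0);cv2.imwrite("pics/n1.png",np.hstack([A,B]))
E
```

```text
10.725 [0.62980552 0.18466291 0.19143741] 0.03688389407531067 [ 0.0733167  -0.91201018 -1.02122922] [-0.74  0.46  0.53  1.45 -0.23  1.3  -0.4 ]
```

View pics/n1.png

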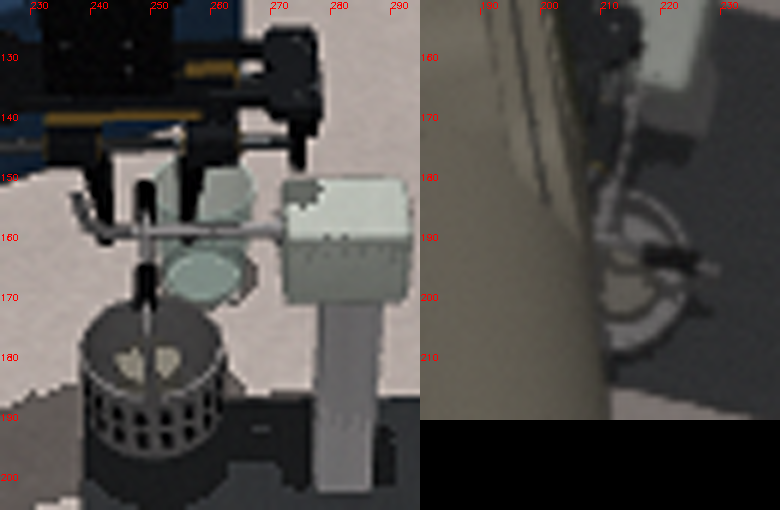

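The basket hangs from the bar at (248,158), and the fingers are clear on both sides of the sleeve at (248,153). I'll go straight up and then look.

apply_moves --increments '[{"grip":140,"xyz":[0,0,-15],"rotation":[0,0,0]},{"grip":140,"xyz":[0,0,-40],"rotation":[0,0,0]},{"grip":140,"xyz":[0,0,-80],"rotation":[0,0,0]},{"grip":140,"xyz":[0,0,-120],"rotation":[0,0,0]},{"grip":140,"xyz":[0,0,-150],"rotation":[0,0,0]}]'

```text
time: 11.45
ee_pos: [0.6304, 0.1846, 0.3447]
eef_rot: [0.994, -0.107, -0.0, -0.0]
ft_force: [1.6, 0.4, 0.3]
width: 0.039
```

Run:
```python
from h import *
from bench import viewer,r
a=viewer.camera("side");b=viewer.camera("top");pickle.dump({"side":a,"top":b},open("c4.pkl","wb"))
s=r.read_state();print(s["ee_pos"],s["width"],s["joint_positions"])
A=crop(a,225,120,315,275,4,0);cv2.imwrite("pics/o1.png",A[:600])
d=pickle.load(open("c0.pkl","rb"));S,T=d["side"],d["top"]
cv2.imwrite("pics/o2.png",np.hstack([crop(S,232,218,282,268,8,0),crop(T,260,185,310,235,8,0)]))
```

```text
[0.63130473 0.18464419 0.34652342] 0.03930330548047535 [-0.73262327  0.40717965  0.56233514  1.18895666 -0.21336428  1.59802488
 -0.42862291]
```

View pics/o1.png

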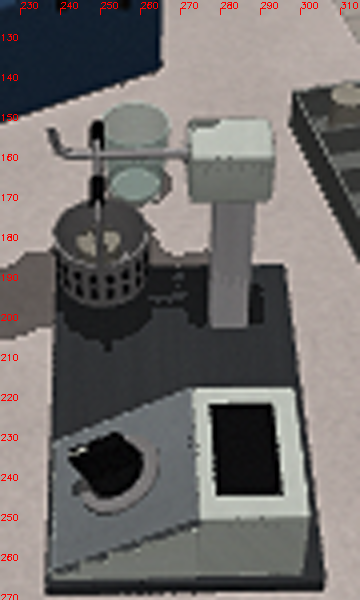

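View pics/o2.png

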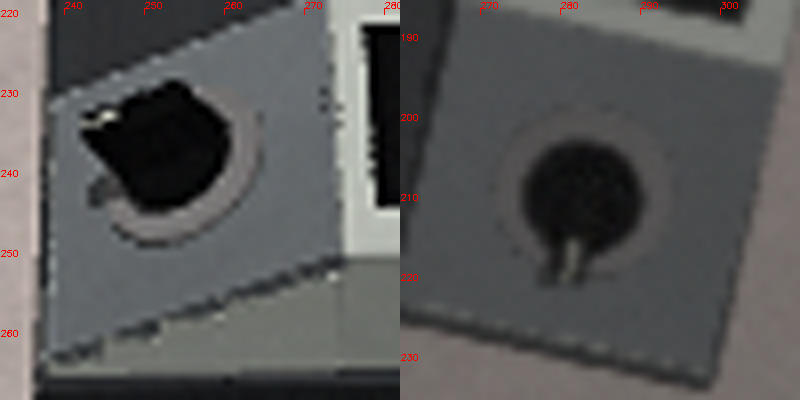

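```bash
cat >> h.py <<'E'
bp=np.load("b0.npz")["p"]
cb,sb=np.cos(bp[2]),np.sin(bp[2]);RB=np.array([[cb,-sb,0],[sb,cb,0],[0,0,1]]);tB=np.array([bp[0],bp[1],0])
n_=np.array([-.5,0,np.sqrt(3)/2]);e_=np.array([np.sqrt(3)/2,0,.5]);f0=np.array([-.105,-.11,.030])
E
python3 - <<'E'
from h import *
d=pickle.load(open("c0.pkl","rb"));S,T=d["side"],d["top"]
def onface(c,u,v,h):
    o,dd=ray(c,u,v);o=RB.T@(o-tB);dd=RB.T@dd;k=(h-n_@(o-f0))/(n_@dd);P=o+dd*k;return (e_@(P-f0),P[1])
print("disc T",onface(T,282.3,209.2,.014))
W,err=tri(S,(244.5,232.8),T,(281.1,216.4));L=RB.T@(W-tB);print("line",W,L,err,"s,y,h",e_@(L-f0),L[1],n_@(L-f0))
# depth heights above face
for nm,c in(("S",S),("T",T)):
    L=(cloud(c)-tB)@RB; s=(L-f0)@e_;h=(L-f0)@n_
    m=(np.abs(L[...,1]+.11)<.06)&(s>.02)&(s<.115)
    for a,b in((-.004,.004),(.008,.02),(.037,.05)):
        k=m&(h>a)&(h<b);print(nm,a,b,k.sum(),np.median(h[k]), "s",s[k].min(),s[k].max(),s[k].mean(),"y",L[...,1][k].min(),L[...,1][k].max(),L[...,1][k].mean())
    k=m&(h>.037)&(h<.05)
    if k.sum()>5: print(cv2.minAreaRect(np.stack([s[k],L[...,1][k]],1).astype(np.float32)*1000))
E
```

```text
disc T (np.float64(0.0673538154342094), np.float64(-0.10845310454037886))
line [ 0.5620324  -0.05986098  0.09404595] [-0.07967081 -0.10917168  0.09404595] 0.0011917462807178706 s,y,h 0.05395869424311801 -0.10917167755958583 0.042800828527745916
S -0.004 0.004 467 -7.726417869230749e-05 s 0.020201394608168707 0.11496168797245573 0.07407477964338507 y -0.16990961250119824 -0.05004662970156819 -0.12120494585134486
S 0.008 0.02 91 0.01349431814800237 s 0.03733352158096268 0.09899182691216896 0.06935771628580537 y -0.1430055243586591 -0.08533215510914528 -0.11992155641238156
S 0.037 0.05 60 0.04311938123606032 s 0.04427560881853401 0.08968980193028436 0.06722978725509231 y -0.11742919522850608 -0.10240673898005342 -0.11126292230885176
((67.0206298828125, -110.40760803222656), (45.24673843383789, 14.9287748336792), 1.590086579322815)
T -0.004 0.004 613 0.00033210994220091313 s 0.020035585386380554 0.11495039000498984 0.06965986926824158 y -0.16976814621648809 -0.050298948569842294 -0.1098724282799439
T 0.008 0.02 165 0.0122748165080429 s 0.03267838158034275 0.10159708841379902 0.0682427218349878 y -0.14020912602677765 -0.07272216415419523 -0.10754442262044281
T 0.037 0.05 64 0.044468289433574504 s 0.04390325624631654 0.0897556742428206 0.06856348416555379 y -0.11541593765997031 -0.10180759550486873 -0.10867209444446287
((66.83479309082031, -108.56316375732422), (13.366019248962402, 45.953826904296875), 89.31035614013672)
```

```bash
cat >> h.py <<'E'
def kn(h,turn=0):
    P=f0+.067*e_+h*n_;P[1]=-.1093
    z=-n_;a=np.radians(turn);x=np.array([0,1.,0]);y=np.cross(z,x);x2=np.cos(a)*x+np.sin(a)*y
    return RB@P+tB,RB@np.stack([x2,np.cross(z,x2),z],1)
E
cat > wk.py <<'E'
from h import *
from bench import r
import sys
s=r.read_state();print(s["time"],s["ee_pos"],s["width"],s["ft_force"],s["torque"],np.round(s["joint_positions"],2))
for l in sys.argv[1:]:
    h,a=map(float,l.split(","));P,R=kn(h,a);print(l,P,*[v.tolist() for v in go(s,P,R)])
E
python3 wk.py .028,0 .13,0; python3 w.py .58,.05,.36,32 .54,-.07,.30,78
```

```text
11.55 [0.63130473 0.18464419 0.34652342] 0.03930330548047535 [ 0.72268377 -1.02354487 -0.0335936 ] [-0.07593915  0.03593264  0.01462299] [-0.73  0.41  0.56  1.19 -0.21  1.6  -0.43]
.028,0 [ 0.58028363 -0.06390992  0.08774871] [2.0, 254.3, 258.2] [-23.4, 23.3, -87.9]
.13,0 [ 0.53041947 -0.05320639  0.1760833 ] [-48.7, 254.2, 169.7] [-23.4, 23.3, -87.9]
11.55 [0.63130473 0.18464419 0.34652342] 0.03930330548047535 [ 0.72268377 -1.02354487 -0.0335936 ] [-0.73  0.41  0.56  1.19 -0.21  1.6  -0.43]
.58,.05,.36,32 [-21.5, 142.4, -13.9] [-0.0, -0.2, -44.3]
.54,-.07,.30,78 [-35.3, 268.3, 45.8] [0.1, -0.3, -90.3]
```

apply_moves --increments '[{"grip":140,"xyz":[-10,40,0],"rotation":[-2.3,2.3,-8.8]},{"grip":140,"xyz":[-20,85,0],"rotation":[-4.7,4.7,-17.6]},{"grip":140,"xyz":[-30,130,0],"rotation":[-7,7,-26.4]},{"grip":140,"xyz":[-40,175,0],"rotation":[-9.4,9.3,-35.2]},{"grip":140,"xyz":[-48,220,10],"rotation":[-11.7,11.6,-44]}]'

```text
time: 12.18
ee_pos: [0.5374, -0.0214, 0.3365]
eef_rot: [0.951, 0.275, 0.091, 0.11]
ft_force: [-0.0, -0.9, 0.9]
width: 0.0393
```

```bash
python3 wk.py .028,0 .13,0
```

```text
12.175 [ 0.53735407 -0.02139399  0.3365475 ] 0.03934252981984487 [-0.02880823 -0.9219691   0.87444697] [ 0.0705758   0.27270625 -0.00958261] [-0.76 -0.12  0.54  1.75  0.28  1.31  0.3 ]
.028,0 [ 0.58028363 -0.06390992  0.08774871] [-15.2, -7.6, 255.5] [-11.6, 11.5, -43.7]
.13,0 [ 0.53041947 -0.05320639  0.1760833 ] [-41.0, -18.8, 157.4] [-11.6, 11.5, -43.7]
```

apply_moves --increments '[{"grip":140,"xyz":[-8,-4,30],"rotation":[-2.5,2.5,-9]},{"grip":140,"xyz":[-16,-8,62],"rotation":[-5,5,-18]},{"grip":140,"xyz":[-25,-12,95],"rotation":[-7.5,7.5,-27]},{"grip":140,"xyz":[-33,-15,128],"rotation":[-9.5,9.5,-36]},{"grip":120,"xyz":[-41,-19,157],"rotation":[-11.6,11.5,-43.7]}]'

```text
time: 12.8
ee_pos: [0.5298, -0.0532, 0.1756]
eef_rot: [0.75, 0.609, 0.163, 0.201]
ft_force: [0.7, -1.8, 0.6]
width: 0.0433
```

apply_moves --increments '[{"grip":120,"xyz":[0,0,0],"rotation":[0,0,0]}]'

```text
time: 12.92
ee_pos: [0.5278, -0.0541, 0.1736]
eef_rot: [0.751, 0.609, 0.161, 0.2]
ft_force: [0.6, -0.3, 0.9]
width: 0.0451
```

```bash
python3 wk.py .028,0 .13,0
python3 - <<'E'
from h import *
from bench import viewer,r
a=viewer.camera("side");b=viewer.camera("top")
p=[kn(.037)[0]]
A=crop(a,200,130,320,275,4,0,p);B=crop(b,240,130,340,250,4,0,p);B=cv2.copyMakeBorder(B,0,len(A)-len(B),0,0,0);cv2.imwrite("pics/q1.png",np.hstack([A,B])[:600,:800])
E
```

```text
12.925 [ 0.52783279 -0.05408761  0.17359308] 0.04513850680110832 [ 0.56026132 -0.31457928  0.90340893] [0.15497041 0.55375268 0.0404437 ] [-0.78 -0.28  0.64  2.25  0.54  0.67  0.89]
.028,0 [ 0.58028363 -0.06390992  0.08774871] [1.4, 3.6, 101.0] [-0.2, -0.0, 0.2]
.13,0 [ 0.53041947 -0.05320639  0.1760833 ] [1.4, 3.3, -1.0] [-0.2, -0.0, 0.2]
```

View pics/q1.png

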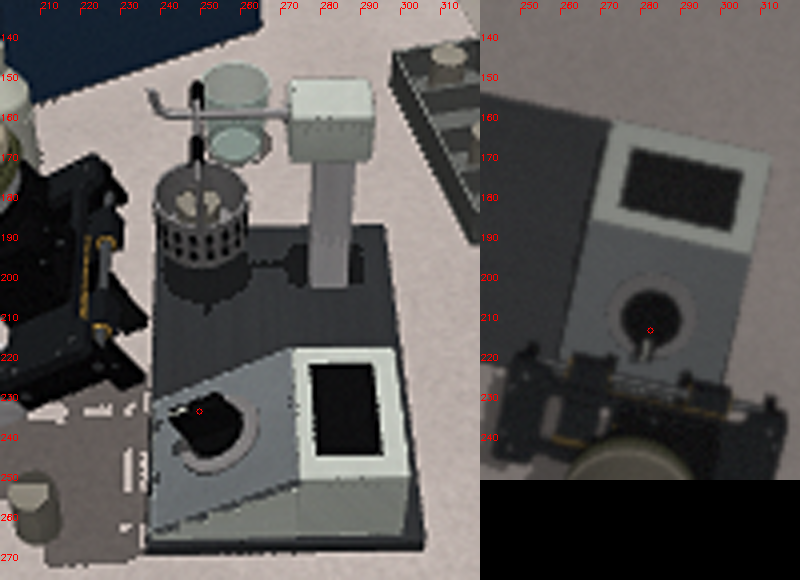

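The fingers at (235,210) to (235,225) straddle the knob axis, and the predicted grip point at (248,233) lies on the bar. I'll advance along the axis.

apply_moves --increments '[{"grip":120,"xyz":[1,3,25],"rotation":[0,0,0]},{"grip":120,"xyz":[1,4,55],"rotation":[0,0,0]},{"grip":120,"xyz":[1,4,80],"rotation":[0,0,0]},{"grip":120,"xyz":[1,4,90],"rotation":[0,0,0]},{"grip":120,"xyz":[1,4,90],"rotation":[0,0,0]}]'

```text
time: 13.65
ee_pos: [0.5793, -0.0616, 0.1017]
eef_rot: [0.751, 0.607, 0.163, 0.202]
ft_force: [-0.4, -0.7, -0.7]
width: 0.0458
```

```bash
python3 wk.py .028,0
```

```text
13.65 [ 0.57926761 -0.0615783   0.10170224] 0.045806986947673475 [-0.43248317 -0.6855677  -0.71445858] [1.41480660e-01 6.18165072e-01 1.26262955e-04] [-0.85  0.04  0.83  2.22  0.23  0.39  1.14]
.028,0 [ 0.58028363 -0.06390992  0.08774871] [-2.1, -5.7, 12.8] [0.1, -0.0, 0.0]
```

apply_moves --increments '[{"grip":120,"xyz":[-2,-6,4],"rotation":[0,0,0]},{"grip":120,"xyz":[-2,-6,10],"rotation":[0,0,0]},{"grip":120,"xyz":[-2,-6,13],"rotation":[0,0,0]},{"grip":120,"xyz":[-2,-6,13],"rotation":[0,0,0]}]'

```text
time: 14.15
ee_pos: [0.5802, -0.0637, 0.0876]
eef_rot: [0.751, 0.607, 0.163, 0.201]
ft_force: [0.4, -0.8, 0.6]
width: 0.0461
```

```bash
python3 wk.py .028,0;python3 - <<'E'
from h import *
from bench import viewer,r
a=viewer.camera("side");b=viewer.camera("top")
p=[kn(.044)[0]]
A=crop(a,220,200,300,275,5,0,p);B=crop(b,250,180,330,255,5,0,p);cv2.imwrite("pics/q2.png",np.hstack([A,B])[:600,:800])
E
```

```text
14.15 [ 0.58016699 -0.06373536  0.08762091] 0.04606528480609659 [ 0.43867755 -0.84614314  0.57482106] [0.13965499 0.62300547 0.01356112] [-0.83  0.09  0.82  2.23  0.16  0.35  1.2 ]
.028,0 [ 0.58028363 -0.06390992  0.08774871] [-0.1, 0.2, -0.0] [0.1, -0.1, 0.0]
```

View pics/q2.png

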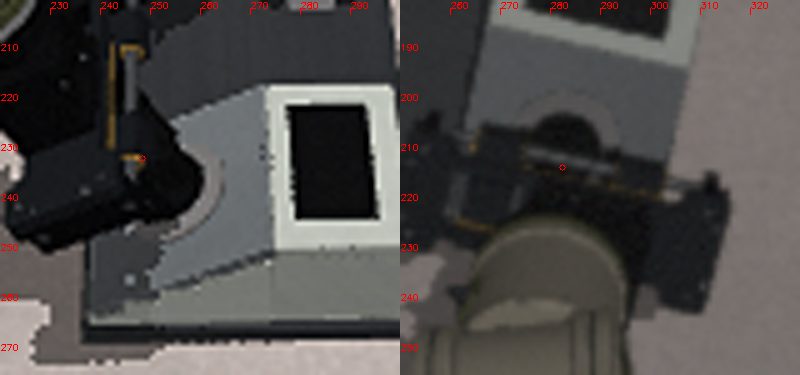

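The gripper surrounds the knob, with the disc visible at (262,235) side and (283,205) top, and there is no contact force. I'll close on the bar.

apply_moves --increments '[{"grip":230,"xyz":[0,0,0],"rotation":[0,0,0]},{"grip":255,"xyz":[0,0,0],"rotation":[0,0,0]},{"grip":255,"xyz":[0,0,0],"rotation":[0,0,0]},{"grip":255,"xyz":[0,0,0],"rotation":[0,0,0]},{"grip":255,"xyz":[0,0,0],"rotation":[0,0,0]}]' --squeeze 25

```text
time: 14.88
ee_pos: [0.5805, -0.0622, 0.0877]
eef_rot: [0.75, 0.608, 0.164, 0.201]
ft_force: [3.0, 5.3, -3.0]
width: 0.0136
```

apply_moves --increments '[{"grip":255,"xyz":[0,0,0],"rotation":[0,0,8]},{"grip":255,"xyz":[0,0,0],"rotation":[0,0,16]}]'

```text
time: 15.12
ee_pos: [0.5804, -0.0626, 0.0877]
eef_rot: [0.829, 0.496, 0.191, 0.176]
ft_force: [-1.0, -1.9, 1.4]
width: 0.0135
```

```bash
python3 wk.py .028,0 .028,69
```

```text
15.125 [ 0.58040562 -0.06261087  0.0877326 ] 0.01349852338801786 [-0.98611558 -1.9341258   1.43079375] [-0.38250353  0.69949172 -0.25386412] [-0.87  0.09  0.87  2.23  0.14  0.34  0.93]
.028,0 [ 0.58028363 -0.06390992  0.08774871] [-1.2, 0.5, 0.1] [0.1, -0.1, -16.2]
.028,69 [ 0.58028363 -0.06390992  0.08774871] [-1.2, 0.5, 0.1] [-0.0, -0.2, 52.8]
```

apply_moves --increments '[{"grip":255,"xyz":[0,0,0],"rotation":[0,0,9]},{"grip":255,"xyz":[0,0,0],"rotation":[0,0,18]},{"grip":255,"xyz":[0,0,0],"rotation":[0,0,27]},{"grip":255,"xyz":[0,0,0],"rotation":[0,0,36]},{"grip":255,"xyz":[0,0,0],"rotation":[0,0,44]}]'

```text
time: 15.75
ee_pos: [0.5796, -0.0634, 0.0873]
eef_rot: [0.955, 0.146, 0.242, 0.091]
ft_force: [-10.6, -2.1, 9.1]
width: 0.0137
```

```bash
python3 wk.py .028,0 .028,69
```

```text
15.75 [ 0.57960216 -0.06337497  0.08733593] 0.013731186099844184 [-10.5593511   -2.10091673   9.11504196] [-0.55905849  1.47040089 -0.48670789] [-1.    0.1   1.01  2.24  0.07  0.34  0.23]
.028,0 [ 0.58028363 -0.06390992  0.08774871] [0.6, 0.8, 0.0] [-0.0, -0.1, -60.5]
.028,69 [ 0.58028363 -0.06390992  0.08774871] [0.6, 0.8, 0.0] [-0.1, -0.0, 8.5]
```

apply_moves --increments '[{"grip":255,"xyz":[1,0,0],"rotation":[0,0,4]},{"grip":255,"xyz":[1,0,0],"rotation":[0,0,8]},{"grip":255,"xyz":[1,0,0],"rotation":[0,0,8]}]'

```text
time: 16.12
ee_pos: [0.5794, -0.0634, 0.0872]
eef_rot: [0.963, 0.078, 0.247, 0.074]
ft_force: [-13.9, 1.0, 12.6]
width: 0.0137
```

```bash
python3 wk.py .028,0
```

```text
16.125 [ 0.57940449 -0.06342854  0.08719862] 0.013662449737119482 [-13.91524774   1.03579235  12.56472812] [-0.2247141   1.64272797 -0.41355026] [-1.03  0.11  1.04  2.23  0.05  0.34  0.11]
.028,0 [ 0.58028363 -0.06390992  0.08774871] [0.9, 0.7, 0.0] [-0.1, 0.1, -68.6]
```

At 68.6° (1.197 rad), I'll release and back off along the axis.

apply_moves --increments '[{"grip":200,"xyz":[0,0,0],"rotation":[0,0,0]},{"grip":130,"xyz":[0,0,0],"rotation":[0,0,0]},{"grip":120,"xyz":[0,0,0],"rotation":[0,0,0]},{"grip":120,"xyz":[0,0,0],"rotation":[0,0,0]}]'

```text
time: 16.62
ee_pos: [0.5795, -0.0634, 0.0872]
eef_rot: [0.963, 0.078, 0.247, 0.074]
ft_force: [-0.7, 0.3, -0.4]
width: 0.0406
```

apply_moves --increments '[{"grip":120,"xyz":[0,0,-20],"rotation":[0,0,0]},{"grip":120,"xyz":[0,0,-50],"rotation":[0,0,0]},{"grip":120,"xyz":[0,0,-80],"rotation":[0,0,0]},{"grip":120,"xyz":[0,0,-110],"rotation":[0,0,0]},{"grip":120,"xyz":[0,0,-120],"rotation":[0,0,0]}]'

```text
time: 17.25
ee_pos: [0.5212, -0.0507, 0.1929]
eef_rot: [0.963, 0.078, 0.248, 0.073]
ft_force: [0.5, 0.1, -0.5]
width: 0.0462
```

```bash
python3 wk.py;python3 - <<'E'
from h import *
from bench import viewer,r
a=viewer.camera("side");b=viewer.camera("top");cv2.imwrite("pics/r0.png",a["img"])
A=crop(a,225,125,315,270,4,0);B=crop(b,190,130,320,240,4,0);h=max(len(A),len(B));f=lambda X:cv2.copyMakeBorder(X,0,h-len(X),0,0,0)
cv2.imwrite("pics/r1.png",np.hstack([f(A)[:, :280],f(B)])[:600,:800])
for nm,c in(("S",a),("T",b)):
    L=(cloud(c)-tB)@RB; s=(L-f0)@e_;h=(L-f0)@n_
    k=(np.abs(L[...,1]+.11)<.04)&(s>.03)&(s<.105)&(h>.037)&(h<.05)
    if k.sum()>5: print(nm,k.sum(),cv2.minAreaRect(np.stack([s[k],L[...,1][k]],1).astype(np.float32)*1000))
E
```

```text
17.25 [ 0.52120111 -0.05066974  0.192853  ] 0.04615489576011912 [ 0.53781457  0.10423918 -0.47072967] [0.08939041 0.67744233 0.0107601 ] [-1.03 -0.43  0.79  2.25  0.72  0.82 -0.45]
S 53 ((66.19889831542969, -109.92496490478516), (13.973199844360352, 45.11265563964844), 20.665796279907227)
T 9 ((75.05836486816406, -127.6073989868164), (11.285934448242188, 3.211076498031616), 14.762312889099121)
```

View pics/r0.png

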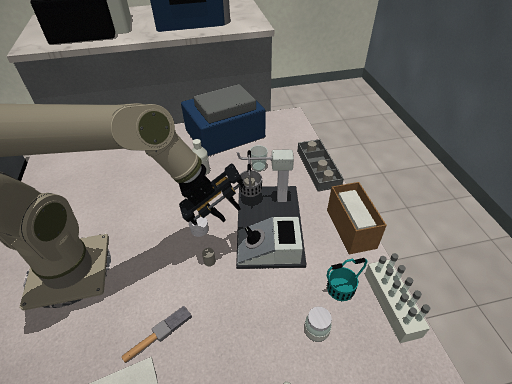

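View pics/r1.png

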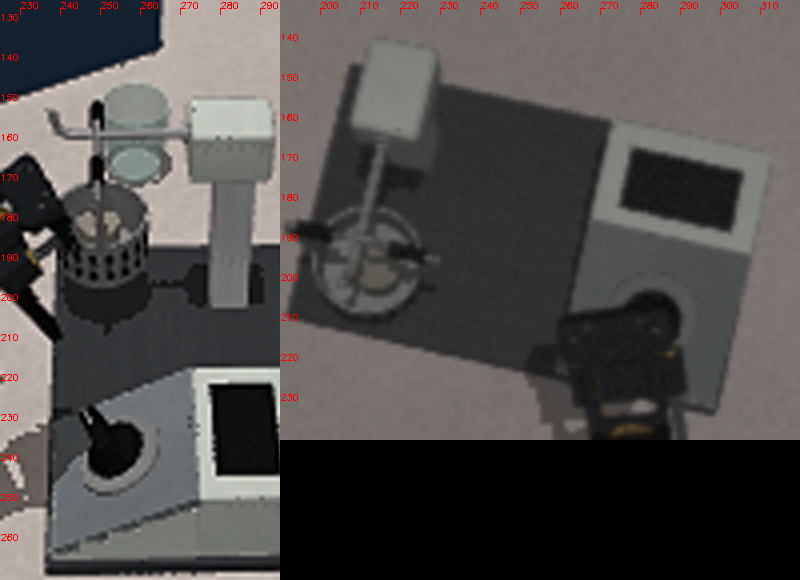

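The bar now reads about 69° of turn from the depth fit. The basket hangs with the hook between its sleeves (side (248,158), top (211,185)). One last check that the other objects haven't moved and the scene is steady.

Run:
```python
from h import *
from bench import viewer,r
b=viewer.camera("top");a=viewer.camera("side")
d=pickle.load(open("c0.pkl","rb"))
for nm,c,o in(("top",b,d["top"]),("side",a,d["side"])):
  for n,p in dict(tin=(.42,.062,.042),spare=(.4375,-.075,.05),bottle=(.465,.37,.1)).items():
    u,v=proj(o,p).astype(int);w=14
    x=o["img"][v-w:v+w,u-w:u+w];m=cv2.matchTemplate(c["img"][v-w-6:v+w+6,u-w-6:u+w+6],x,cv2.TM_CCOEFF_NORMED);_,s,_,l=cv2.minMaxLoc(m);print(nm,n,round(s,3),l[0]-6,l[1]-6)
L=(cloud(a)-tB)@RB
s=(L-f0)@e_;h=(L-f0)@n_;k=(np.abs(L[...,1]+.11)<.04)&(s>.03)&(s<.105)&(h>.037)&(h<.05);print(cv2.minAreaRect(np.stack([s[k],L[...,1][k]],1).astype(np.float32)*1000))
k=(abs(L[...,0]+.065)<.06)&(abs(L[...,1]-.11)<.06)&(L[...,2]>.112)&(L[...,2]<.125);print("rim",k.sum(),cv2.minEnclosingCircle(L[k][:,:2].astype(np.float32)))
cv2.imwrite("pics/s1.png",crop(b,110,120,330,290,3,0))
st=r.read_state();print(st["time"],st["joint_vel"].round(3),st["ft_force"])
```

```text
top tin 0.686 -3 -3
top spare 0.324 6 6
top bottle 0.997 0 0
side tin 0.087 6 6
side spare 0.43 0 0
side bottle 0.844 0 0
((66.65522766113281, -109.99815368652344), (13.504982948303223, 44.10358810424805), 20.4555606842041)
rim 147 ((-0.06405145674943924, 0.1122007891535759), 0.04434889182448387)
17.45 [-0.005  0.016  0.009  0.004  0.     0.002 -0.002] [-0.89819809 -1.44840066 -0.58913548]
```

View pics/s1.png

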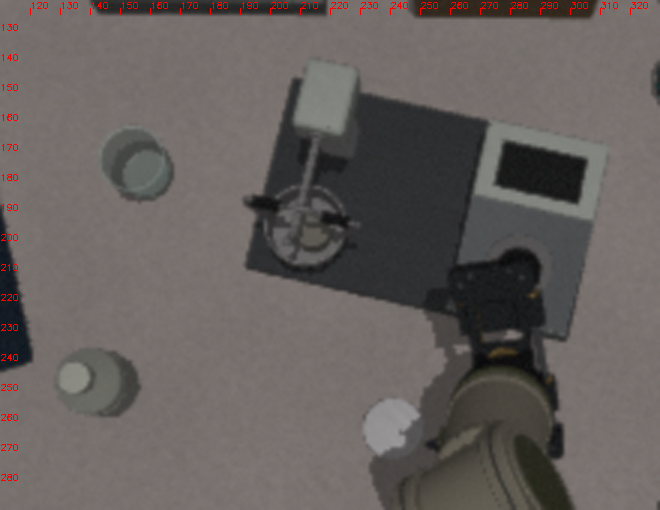

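The top view shows the tin at (241,263) and the bottle at (141,247), both unmoved. The spare core is under the arm here, but earlier the side view showed it in its place at (208,257). I'll hand the job in.

```bash
python3 -c "
from bench import r
print(r.close_job())"
```

```text
the job is handed in; nothing more can be done
None
```

The basket, with its core inside, hangs by its notch on the hook, and the knob is turned to its unlocked end. I handed the job in at about 17.5 s; no verdict was reported.

- **Basket:** I gripped one sleeve, slid the notch over the hook tip and lowered it until the hook carried the weight; the wrist force changed from about −3.5 N to +3.3 N. I then let go. The rim centre measured within about 2 mm of the spot below the hook seat, and the core was visible inside.
- **Knob:** I turned it 68.6° clockwise, released it and backed off. Two depth fits after release put the bar 69 to 70° from its start, which matches the 1.2 rad stop, and it stayed there.
- **Robot:** The gripper was open and clear of everything, and the forces were at noise level.
- **Other objects:** An image match found the bottle unmoved in both views. The match did not work for the tin and the spare core, because the arm and its shadow covered them. I checked those two by eye, and each appeared at its original pixel position. I did not measure the beaker and the jar again, but the arm never went near them.

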